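# Lay a forming block in the drying cabinet and shut the sash

### The job

Raise the clear sash of the small drying cabinet by its bar handle, slide in the wooden strap-end block that is tucked half under the low riser, round end first, and lay it flat on the two blocks already inside, square to them and centred over the joint between them. Then lower the sash gently until it is fully shut, without slamming it, and leave all the other things where they are.

Things in the scene. Friction and masses are not known exactly. Their poses are not given: they have to be found in the camera images.
- sash (a joint): height in m of the vertical sliding sash above its shut position: 0 = shut (lower edge on the sill), 0.11 = fully up. About 6 N of friction; the sash weighs 0.35 kg and stays at whatever height it is left, so it takes about 10 N to raise and 3 N to push down. Starts 0 to 25 mm open
- sash_handle (a point): middle of the sash's steel bar handle: a round bar 14 mm thick, 110 mm long, level, along the cabinet's y, held by two end posts above the middle of the sash, 36 mm above its top edge; 0.218 m above the table when shut, it rises with the sash. The cabinet's roof is 46 mm below it. Axes: x into the cabinet, z up
- sill_mid (a point): point on the top of the drying cabinet's sill, 44 mm above the table, below the sash's outer face, half-way across. x points into the cabinet, y to its left, z up. In this frame: sill surface x -46 to +14 mm (206 mm wide), sash x 0 to 8 mm, back wall's inner face x = 180 mm, side walls' inner faces y = +-85 mm
- cabinet: the wooden drying cabinet (fixed; place and yaw vary); origin on the table straight under sill_mid, same axes. The sash (206 mm wide) runs on the front of two posts (y 85 to 103 mm either side, x 10 to 23 mm) that stand 294 mm above the table; nothing stands in front of it but the sill. Underside of the clear roof 122 mm above the sill; with the sash fully up its lower edge is 110 mm above the sill
- joint_top (a point): two fixed wooden blocks lie side by side in the cabinet, shaped like the loose block, 3 mm apart, round ends inward. This point is the middle of the joint between them, half-way along their 150 mm, level with their tops (42 mm above the table, 2 mm below the sill). x runs inward along the joint, z up. It lies 92 mm inward of sill_mid and up to 22 mm to either side
- block_mid (a point): centre of the loose wooden strap-end block: 150 mm long (x), 56 wide (y), 36 high (z), 0.15 to 0.31 kg. Its +x end is a half round (radius 28 mm), its -x end square. It starts flat on the table, square end under the riser, round end 78 to 92 mm out of it. Laid right, its centre is 18 mm above joint_top with x the same way
- block_nose (a point): foremost point of the block's round end, half-way up, 75 mm ahead of block_mid
- riser_front (a point): middle of the front edge of the low plywood riser, on its top, 58 mm above the table (fixed). x points back under it (120 mm deep; the block comes out along -x), z up. It is 156 mm wide (y), with 48 mm of room under its board and 132 mm between its side cheeks. A cone and a jar stand on it within 10 mm of the front edge
- thread_cone: cream thread cone, 62 mm across, 98 mm tall, standing on the riser near its front edge; body origin at the centre of its foot; leave alone
- bead_jar: small bead jar, 60 mm across, 86 mm tall, standing on the riser near its front edge; body origin at the centre of its foot; leave alone
- tape_roll: white tape roll, 76 mm across, 36 mm high, lying flat to the right, near the front edge; body origin at the centre of its underside; leave alone
- weight: leather-covered cube weight, 61 x 61 x 54 mm, beside the riser; body origin at the centre of its underside; leave alone
- tape_measure: green tape measure, 64 x 80 x 25 mm, between cabinet and riser; body origin at the centre of its underside; leave alone
- wax: round of beeswax, 48 mm across, 16 mm high, near the front edge; body origin at the centre of its underside; leave alone
- block: the loose block's  origin at the centre of its underside, 18 mm below block_mid, same axes. The table in front of the sill, between the riser and the beeswax, is free for setting the block down on the way (its middle about x 0.425, y 0.285 m). Right of the cabinet stands an open tool box, its lid up to 216 mm high

How it is judged (in metres and radians):
On the way, in this order (a step that is already met when the one before it is completed fails the run):
1. the sash is raised far enough for the block to pass (value of joint sash above 0.045 m), for 0.2 s.
2. the block lies on the two blocks, over their joint, with the sash still open (x of block_mid in the frame of joint_top between -0.014 and 0.017 m and y of block_mid in the frame of joint_top between -0.014 and 0.014 m and z of block_mid in the frame of joint_top between 0.013 and 0.023 m and angle between the x axis of block_mid and the x axis of joint_top, either way round below 0.12 rad and x of block_nose in the frame of joint_top above 0.03 m and value of joint sash above 0.03 m), for 0.2 s.
At the end, for the whole second after the job is handed in: The sash is shut (within 6 mm), and the loose block lies at rest behind it, flat on the two lower blocks (its centre 13 to 23 mm above joint_top), round end inward, its centre within 14 mm of the joint sideways and -14 to +17 mm lengthways, square to the joint within 0.12 rad (x of block_mid in the frame of joint_top between -0.014 and 0.017 m and y of block_mid in the frame of joint_top between -0.014 and 0.014 m and z of block_mid in the frame of joint_top between 0.013 and 0.023 m and angle between the x axis of block_mid and the x axis of joint_top, either way round below 0.12 rad and x of block_nose in the frame of joint_top above 0.03 m and value of joint sash below 0.006 m and linear speed of block below 0.02 m/s); the robot touches nothing.
It fails at once if a bystander is moved by more than 30 mm (distance of any of thread_cone, bead_jar, tape_roll, weight, tape_measure, wax from where it was at the start of the episode above 0.03 m).
It fails at once if the sash is slammed (faster than 0.5 m/s downward) (velocity of joint sash below -0.5 m/s).
It also fails if it takes over 72 s, if anything falls off the work surface, if the arm or the gripper's body presses on something with over 40 N, if the wrist force passes 120 N, or if a joint passes its speed limit or range.

### The arm

A 6-joint arm with a two-finger parallel gripper is mounted at the origin on a cart in front of the work surface, level with it; the furniture and walls round the work are solid. World frame = base frame: x ahead of the robot, y to its left, z up, the work surface at z = 0. Lengths are in m, angles in degrees, forces in N, time in s.
With the tool pointing down it reaches from about 0.375 to 0.9 m from the base axis. Payload 3.1 kg.
Tool frame: the origin (TCP) lies at the very end of the fingers, on their centre line; the grasp point (between the pads) lies env.grip_depth behind it (env.grip_depth is the distance from the TCP to the grasp point, in m); y points along the fingers, z is the direction in which the jaws open and shut, and the axes are right-handed (so a half turn about y gives the same grasp; the last joint's range is limited). The gripper opens to 87 mm and grips with 3 to 60 N. Pads are 19 mm wide; open, the fingers measure 117 mm over their backs; the gripper's body (75 mm by 190 mm) begins 51 mm behind the grasp point.
Start: joints at [57.095, 30.224, 82.088, -0, 67.689, -10.227], TCP at [0.241, 0.577, 0.223] pointing down, gripper open.
Joint ranges: [-176.69, 176.69], [-43.24, 126.21], [12.49, 139.97], [-82, 262], [0, 151.66], [-163.58, 163.58]. Speed limits (degrees/s): [159.86, 159.86, 180, 180, 180, 180].

### API

Orientations are given as [roll, pitch, yaw] about the fixed x, y, z axes, in that order (R = Rz(yaw) Ry(pitch) Rx(roll)).
In Python, from workcell import env, claw, telemetry, eyes gives the robot as it stands. Calls block until the motion is done:
- env.movep(position, orientation): joint-space move of the TCP to a pose.
- env.move_l(position, ori=None, vel=0.15, until_force=None): straight line of the TCP; ori=None keeps the orientation; vel is the mean speed in m/s. With until_force (N) it stops when the force on the tool has changed by that much, and returns True; else False.
- env.move_joints(angles): joint-space move.
- claw.command_gripper(opening): finger opening in m; the grip force is fixed at half the most; returns when the fingers have stopped.
- env.dwell(seconds).
- env.ik(position, orientation): joint angles nearest the present ones, or None.
- telemetry.state(): the state.
- eyes.grab_frame(name): name is "side" or "top"; returns a dict with "frame" (420x560x3 uint8, blue, green, red), "fx", "fy", "cx", "cy" (pixels), "origin" and "attitude" of the camera in the world. Camera axes: x right, y down, z forward; pixel columns grow to the right and rows downward; lengths in m; the calibration is good to about 2 mm. A picture is of the moment at which its call begins. There is no depth.
A pose or a line that the arm cannot do raises env.Unreachable and nothing moves.
- env.job_done(): hands the job in, once; it reports no verdict.
Trained networks look in a picture, given as the dict that the camera call returned (one of the last four; its "shot" number tells which), for a name from the list of things; names that differ only in an ending like _2 or _b are one class to them, and where a whole thing is asked for, a point or a joint stands for the part that bears it (a point fixed in the world has none). Each returns a list of dicts, best first, with "score" (0 to 1); they miss things now and then, are a little off and sometimes report something else, mostly with a low value. They report only what shows in the picture. A call takes as long as a camera call.
- eyes.find_in(picture, target): "at" ([column, row] in pixels, amid what is visible of it).
- eyes.regions_of(picture, target): "region" (420x560 bool, what is visible of it) and "at" ([column, row] in pixels, amid what is visible of it).
The state is a dict: "time": time; "joint_positions": joint angles; "joint_velocities": joint speeds; "joint_efforts": joint torques, N m; "tcp_pos": TCP position; "tcp_rot": TCP orientation; "force": force on the tool from outside, world axes, zero at the start; "torque": the same for the moment, N m; "gripper_width": finger opening in m.
Only numpy, scipy, OpenCV 4.12 (cv2) and the standard library are available. Lean on these libraries where they do the work, as an engineer would, in place of code of your own. Each camera call takes 0.05 s, during which the arm holds its last target.

## Working session

There is one attempt and no reset: what is moved stays moved. The work goes in short steps, each a Python script; the robot and the scene stay as the last script left them, time stands still between calls to the robot, and variables do not carry over. Pictures are saved under pics/ and viewed, and the job is handed in when it is done.

```bash
ls; mkdir -p pics; python3 - <<'E'
from workcell import env, claw, telemetry, eyes
import cv2
for n in ["side","top"]:
    p=eyes.grab_frame(n); cv2.imwrite(f"pics/{n}0.png",p["frame"])
    print(n,{k:p[k] for k in p if k!="frame"})
print(env.grip_depth); print(telemetry.state())
E
```

```text
pics
side {'fx': 393.47929674960034, 'fy': 393.47929674960034, 'cx': 278.8788492125855, 'cy': 208.53392608004657, 'origin': array([ 0.11387997, -0.41968432,  0.50686305]), 'attitude': array([-112.81166599,   -1.09065015,  -29.56566506]), 'shot': 1}
top {'fx': 468.30371257867887, 'fy': 468.30371257867887, 'cx': 276.6170504668793, 'cy': 207.00827198461332, 'origin': array([0.29370186, 0.29257214, 1.32566301]), 'attitude': array([-168.244313  ,    0.21913483,  -90.49895227]), 'shot': 2}
0.0187
{'time': 0.1, 'joint_positions': array([ 5.70948873e+01,  3.02746476e+01,  8.21502158e+01, -7.39150721e-06,
        6.76896630e+01, -1.02266320e+01]), 'joint_velocities': array([-0.04751564, -0.11252607, -0.07548456, -0.02749723, -0.05890505,
        0.06063165]), 'joint_efforts': array([ 1.45702330e-05, -4.40986562e+01, -1.77151912e+01,  6.34940621e-02,
        5.33860736e-02, -5.69791519e-05]), 'tcp_pos': array([0.24056968, 0.57611735, 0.22165218]), 'tcp_rot': array([-9.01127082e+01,  2.03265318e-02, -2.26784979e+01]), 'force': array([ 0.11684416, -0.02106729,  0.57628814]), 'torque': array([-0.03008939,  0.00728782, -0.00964003]), 'gripper_width': 0.0869073883806741}
```

View pics/side0.png

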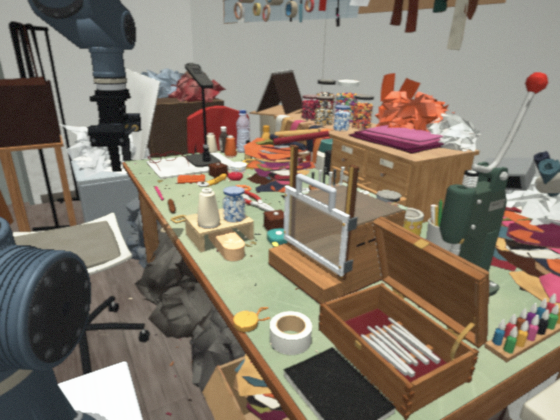

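View pics/top0.png

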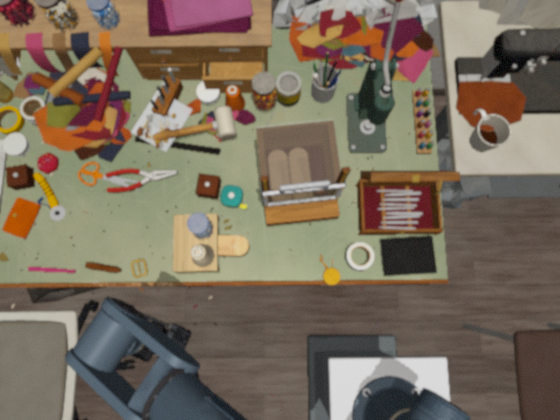

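```bash
cat > h.py <<'E'
from workcell import env, claw, telemetry, eyes
import cv2, numpy as np
from scipy.spatial.transform import Rotation as Ro
def cam(p):
    return Ro.from_euler('xyz',p['attitude'],degrees=True).as_matrix(), np.array(p['origin'])
def ray(p,uv):
    R,o=cam(p); d=R@np.array([(uv[0]-p['cx'])/p['fx'],(uv[1]-p['cy'])/p['fy'],1]); return o,d/np.linalg.norm(d)
def onz(p,uv,z):
    o,d=ray(p,uv); return o+d*(z-o[2])/d[2]
def tri(pa,ua,pb,ub):
    o1,d1=ray(pa,ua);o2,d2=ray(pb,ub)
    A=np.stack([d1,-d2],1); s=np.linalg.lstsq(A,o2-o1,rcond=None)[0]
    a=o1+s[0]*d1;b=o2+s[1]*d2
    return (a+b)/2,np.linalg.norm(a-b)
def proj(p,X):
    R,o=cam(p); c=(np.atleast_2d(X)-o)@R
    return np.stack([c[:,0]/c[:,2]*p['fx']+p['cx'],c[:,1]/c[:,2]*p['fy']+p['cy']],1)
E
python3 - <<'E'
from h import *
np.set_printoptions(precision=4,suppress=True)
s=eyes.grab_frame("side");t=eyes.grab_frame("top")
import pickle; pickle.dump((s,t),open("f0.pkl","wb"))
R={}
for n in ["sash_handle","sill_mid","joint_top","block_mid","block_nose","riser_front"]:
    a=eyes.find_in(s,n);b=eyes.find_in(t,n)
    print(n,[(np.round(q['at'],1),round(q['score'],2)) for q in a[:2]],[(np.round(q['at'],1),round(q['score'],2)) for q in b[:2]])
    if a and b: print('   ',*tri(s,a[0]['at'],t,b[0]['at']))
for n in ["block","sash","sash_handle","cabinet"]:
  for nm,p in (("s",s),("t",t)):
    r=eyes.regions_of(p,n)
    for q in r[:1]:
        m=q['region'].astype(np.uint8); print(n,nm,q['score'],m.sum(),cv2.boundingRect(m)); R[n,nm]=m
pickle.dump(R,open("r0.pkl","wb"))
v=t['frame'][110:290,160:360]; cv2.imwrite("pics/t_c.png",cv2.resize(v,None,fx=3.3,fy=3.3,interpolation=cv2.INTER_CUBIC)[:600])
v=s['frame'][160:310,180:380]; cv2.imwrite("pics/s_c.png",cv2.resize(v,None,fx=4,fy=4,interpolation=cv2.INTER_CUBIC))
E
```

```text
sash_handle [(array([318.5, 223.8]), 0.74)] [(array([300.2, 191.8]), 0.65)]
    [0.5865 0.2302 0.1345] 0.010893381041359314
sill_mid [(array([332. , 237.2]), 0.58)] [(array([300.6, 169.8]), 0.76)]
    [0.647  0.2327 0.0888] 0.017127359611053786
joint_top [(array([329.2, 235.3]), 0.34)] [(array([188.2, 240.8]), 0.51), (array([299.2, 170.7]), 0.16)]
    [0.5929 0.4437 0.0277] 0.3159745922128787
block_mid [(array([229. , 245.3]), 0.61)] [(array([231., 246.]), 0.7)]
    [0.4547 0.4238 0.022 ] 0.0003439976785003982
block_nose [(array([205.8, 210.9]), 0.65), (array([228.8, 244.4]), 0.58)] [(array([231.2, 247.4]), 0.96)]
    [0.4176 0.4178 0.1317] 0.0417014381183841
riser_front [(array([206.2, 230.1]), 0.84)] [(array([189.4, 243.7]), 0.87)]
    [0.4504 0.545  0.0163] 0.026542270045201752
block s 0.73 741 (208, 230, 36, 31)
block t 0.84 644 (216, 235, 34, 22)
sash s 0.58 4466 (284, 174, 74, 102)
sash t 0.95 1453 (261, 181, 84, 26)
sash_handle s 0.6 4484 (283, 174, 74, 102)
sash_handle t 0.69 1326 (262, 181, 83, 25)
cabinet s 0.25 790 (208, 229, 36, 32)
cabinet t 0.88 7959 (256, 119, 94, 107)
```

View pics/t_c.png

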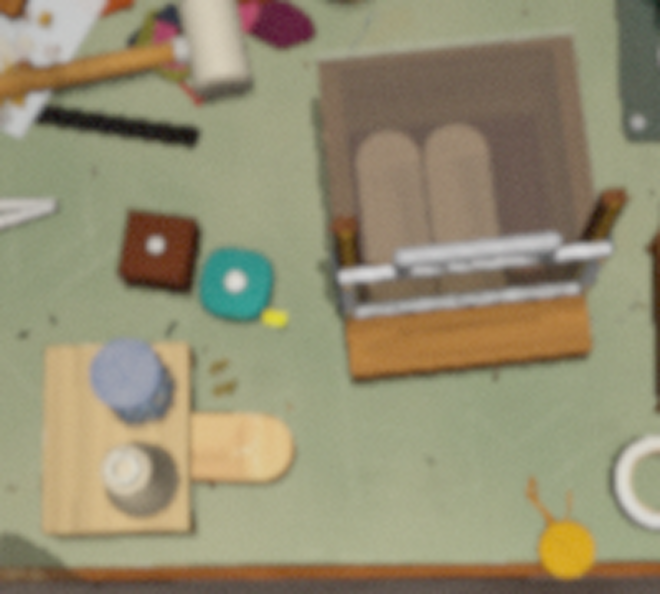

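View pics/s_c.png

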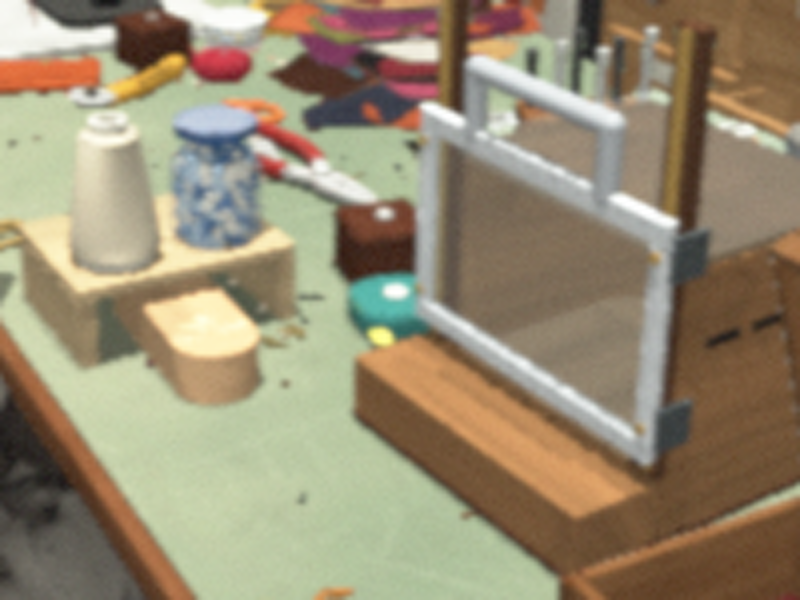

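```bash
cat > fit.py <<'E'
from h import *
import pickle
from scipy.optimize import least_squares
np.set_printoptions(precision=4,suppress=True)
s,t=pickle.load(open("f0.pkl","rb"))
T=lambda u,v:(t,np.array([u/3.3+160,v/3.3+110])); S=lambda u,v:(s,np.array([u/4+180,v/4+160]))
# params x,y,yaw,h
H=44e-3
obs=[('sl',[-.046,.103,H],S(357,360)),('sr',[-.046,-.103,H],S(574,517)),('slb',[-.046,.103,0],S(357,412)),
 ('srt',[-.046,-.103,H],T(590,345)),('slt',[-.046,.103,H],T(351,370)),
 ('bl',[0,.103,H,1],S(420,312)),('br',[0,-.103,H,1],S(650,464)),('tl',[0,.103,.182,1],S(421,104)),('tr',[0,-.103,.182,1],S(678,230)),
 ('hl',[0.004,.055,.218,1],S(473,66)),('hr',[0.004,-.055,.218,1],S(618,122)),
 ('htl',[0.004,.055,.218,1],T(398,258)),('htr',[0.004,-.055,.218,1],T(560,241))]
def world(pr,X):
    c,sn=np.cos(pr[2]),np.sin(pr[2]); z=X[2]+(pr[3] if len(X)>3 else 0)
    return np.array([pr[0]+c*X[0]-sn*X[1],pr[1]+sn*X[0]+c*X[1],z])
def res(pr): return np.concatenate([proj(o[2][0],world(pr,o[1]))[0]-o[2][1] for o in obs])
if __name__=="__main__":
    r=least_squares(res,[.55,.22,.1,.01],loss='soft_l1')
    print(r.x[:2],np.degrees(r.x[2]),r.x[3]); 
    for o,e in zip(obs,res(r.x).reshape(-1,2)): print(o[0],e)
    np.save("cab.npy",r.x)
E
python3 fit.py
```

```text
[0.5732 0.2258] 5.4252441886226315 0.015778206884017692
sl [-0.4351 -1.1448]
sr [1.1473 0.3745]
slb [-0.5968  1.4952]
srt [1.2004 0.0718]
slt [0.0137 0.0703]
bl [-0.7095  0.3906]
br [-0.7217  0.2776]
tl [ 0.4721 -0.0317]
tr [-2.0058 -1.5497]
hl [1.982  0.0272]
hr [-0.7797  0.5657]
htl [ 1.5947 -2.006 ]
htr [-2.0642 -1.4712]
```

```bash
cat > ov.py <<'E'
from fit import *
pr=np.load("cab.npy")
def outline(L=.15,w=.028,n=13):
    a=np.linspace(-np.pi/2,np.pi/2,n); P=[(-L/2,w),(-L/2,-w)]+[(L/2-w+w*np.cos(q),w*np.sin(q)) for q in a]
    return np.array(P+[P[0]])
def pose(P,x,y,yaw,z):
    c,sn=np.cos(yaw),np.sin(yaw); return np.c_[x+c*P[:,0]-sn*P[:,1],y+sn*P[:,0]+c*P[:,1],np.full(len(P),z)]
def draw(ims,p,k,off,X,col):
    q=(proj(p,X)-off)*k
    cv2.polylines(ims,[np.round(q*8).astype(int).reshape(-1,1,2)],False,col,1,cv2.LINE_AA,3)
def cabl(pr,jy=0.0):
    L=[]
    for X in ([[-.046,.103,H],[-.046,-.103,H],[.0,-.103,H],[0,.103,H],[-.046,.103,H],[-.046,.103,0],[-.046,-.103,0],[-.046,-.103,H]],
      [[0,.103,H,1],[0,-.103,H,1],[0,-.103,.182,1],[0,.103,.182,1],[0,.103,H,1]],[[.004,.055,.218,1],[.004,-.055,.218,1]],
      [[.18,.085,.166],[.18,-.085,.166],[.023,-.085,.166],[.023,.085,.166],[.18,.085,.166]]):
        L.append(np.array([world(pr,x) for x in X]))
    return L
E
cat > ov1.py <<'E'
from ov import *
import sys
jy=float(sys.argv[1]); bx,by,byaw,rx,ry,ryaw=map(float,sys.argv[2:8])
for p,k,off,box,nm in ((t,5,(245,110),(245,110,355,230),'ot'),(s,5,(270,165),(270,165,370,285),'os'),(t,6,(170,205),(170,205,260,280),'bt'),(s,6,(180,190),(180,190,280,270),'bs')):
    x0,y0,x1,y1=box; im=cv2.resize(p['frame'][y0:y1,x0:x1],None,fx=k,fy=k,interpolation=cv2.INTER_CUBIC)
    off=np.array(off)-.5+.5/k
    for X in cabl(pr): draw(im,p,k,off,X,(0,0,255))
    for sg in (1,-1):
        P=outline()+np.array([.092,jy+sg*.0295]); draw(im,p,k,off,pose(P,pr[0],pr[1],pr[2],.042),(255,0,0))
    r=np.radians
    for z in (0,.036): draw(im,p,k,off,pose(outline(),bx,by,r(byaw),z),(255,0,255))
    for z in (0,.058): draw(im,p,k,off,pose(np.array([[0,-.078],[.12,-.078],[.12,.078],[0,.078],[0,-.078]]),rx,ry,r(ryaw),z),(255,255,0))
    cv2.imwrite(f"pics/{nm}{sys.argv[8]}.png",im)
E
python3 - <<'E'
from fit import *
print("joint nose mid",[onz(t,T(421.5,126)[1],.042)], world(np.load("cab.npy"),[.167,0,.042]))
print("block nose",onz(t,T(295,450)[1],.036),tri(s,S(245,372)[1],t,T(295,450)[1]))
print("riser front", onz(t,T(190,343)[1],.058),onz(t,T(190,530)[1],.058),"side",onz(s,S(97,295)[1],.058),onz(s,S(296,242)[1],.058))
print("block edges", onz(t,T(193,411)[1],.036),onz(t,T(193,477)[1],.036),onz(t,T(258,413)[1],.036))
E
```

```text
joint nose mid [array([0.7333, 0.2617, 0.042 ])] [0.7394 0.2416 0.042 ]
block nose [0.4517 0.3714 0.036 ] (array([0.4585, 0.3701, 0.024 ]), np.float64(0.011466417701610747))
riser front [0.5396 0.4581 0.058 ] [0.3843 0.4555 0.058 ] side [0.398  0.4471 0.058 ] [0.5456 0.462  0.058 ]
block edges [0.4855 0.4575 0.036 ] [0.4298 0.4565 0.036 ] [0.4833 0.4027 0.036 ]
```

```bash
python3 ov1.py 0.020 0.456 0.446 -91 0.463 0.457 91 1; python3 - <<'E'
import cv2,numpy as np
for a in "o","b":
  A=cv2.imread(f"pics/{a}t1.png");B=cv2.imread(f"pics/{a}s1.png");h=max(A.shape[0],B.shape[0])
  f=lambda I:cv2.copyMakeBorder(I,0,h-I.shape[0],0,0,0)
  C=cv2.hstack if 0 else np.hstack
  print(A.shape,B.shape)
E
```

```text
(600, 550, 3) (600, 500, 3)
(450, 540, 3) (480, 600, 3)
```

View pics/ot1.png

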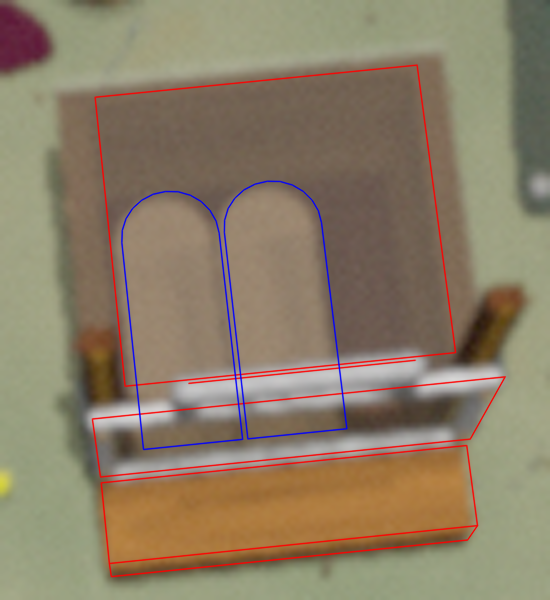

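View pics/os1.png

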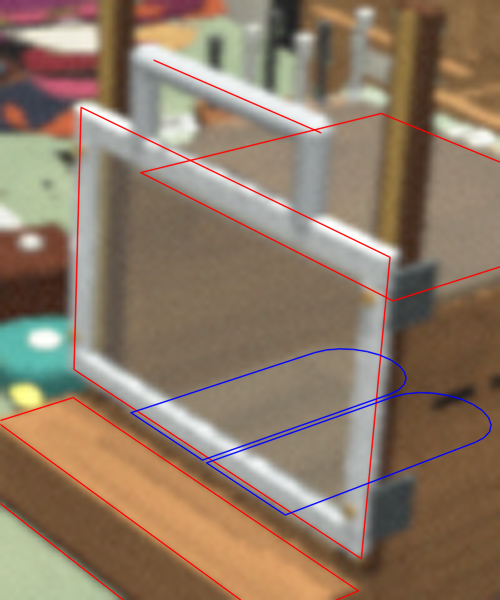

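View pics/bt1.png

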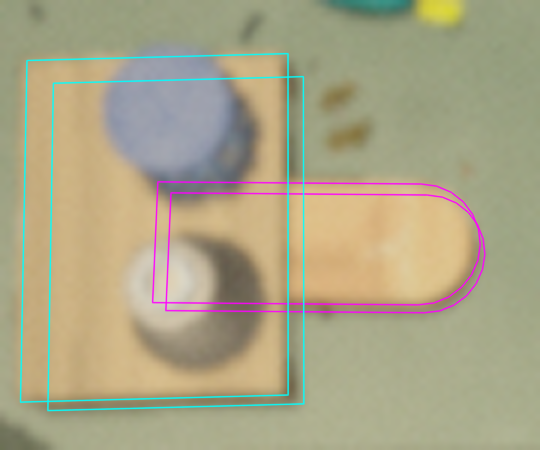

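View pics/bs1.png

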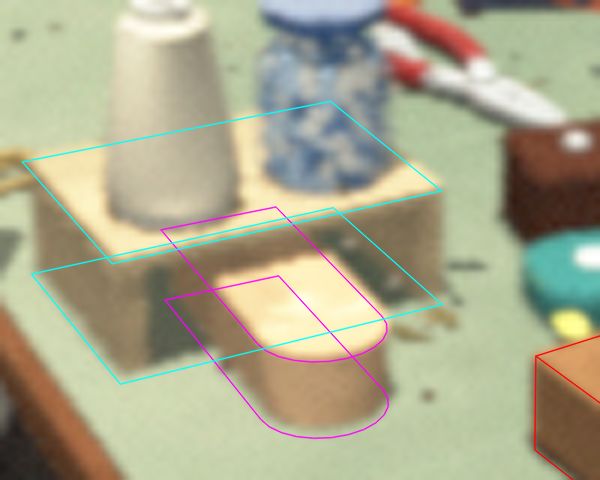

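```bash
python3 - <<'E'
from h import *
import pickle
s,t=pickle.load(open("f0.pkl","rb"))
A=cv2.resize(s['frame'][30:190,60:170],None,fx=3.5,fy=3.5,interpolation=cv2.INTER_CUBIC)
B=cv2.resize(t['frame'][280:420,60:240],None,fx=2.2,fy=2.2,interpolation=cv2.INTER_CUBIC)
B=cv2.copyMakeBorder(B,0,A.shape[0]-B.shape[0],0,0,0)
cv2.imwrite("pics/grip.png",np.hstack([A,B]))
print(proj(s,[.2406,.576,.2217]),proj(t,[.2406,.576,.2217]))
# IK checks; orientation: tool y = direction d, tool z= jaw
def ori(d,j):
    d=np.array(d)/np.linalg.norm(d); j=np.array(j,float); j-=d*(j@d); j/=np.linalg.norm(j)
    return Ro.from_matrix(np.stack([np.cross(d,j),d,j],1)).as_euler('xyz',degrees=True)
yw=np.radians(5.4); x=np.array([np.cos(yw),np.sin(yw),0]); y=np.array([-np.sin(yw),np.cos(yw),0])
for th in (35,40,45,55,65):
    d=x*np.cos(np.radians(th))-np.array([0,0,np.sin(np.radians(th))])
    for sg in (1,-1):
        for P in ([.60,.245,.06],[.55,.245,.06],[.48,.25,.1],[.45,.27,.1],[.38,.28,.02],[.40,.28,.02],[.43,.28,.02]):
            q=env.ik(P,ori(d,sg*y)); print(th,sg,P,None if q is None else np.round(q))
for sg in (1,-1):
    q=env.ik([.575,.226,.33],ori([0,0,-1],sg*x)); print(q)
    q=env.ik([.456,.415,.005],ori([0,0,-1],[sg,0,0])); print(q)
    q=env.ik([.425,.285,.005],ori([0,0,-1],sg*y)); print(q)
    q=env.ik([.456,.42,.005],ori([0,.4,-1],[sg,0,0])); print(q)
E
```

```text
[[121.09285396 166.11716565]] [[154.68724913 329.29292231]]
35 1 [0.6, 0.245, 0.06] [ 17.  52. 121. 193.  48.  88.]
35 1 [0.55, 0.245, 0.06] [ 19.  53. 127. 194.  55.  90.]
35 1 [0.48, 0.25, 0.1] [ 24.  49. 135. 198.  59.  92.]
35 1 [0.45, 0.27, 0.1] [ 30.  50. 136. 204.  60.  93.]
35 1 [0.38, 0.28, 0.02] [ 40.  68. 139. 209.  78. 106.]
35 1 [0.4, 0.28, 0.02] [ 38.  67. 137. 207.  76. 103.]
35 1 [0.43, 0.28, 0.02] [ 34.  65. 135. 204.  72. 100.]
35 -1 [0.6, 0.245, 0.06] [ 17.  52. 121. 193.  48. -92.]
35 -1 [0.55, 0.245, 0.06] [ 19.  53. 127. 194.  55. -90.]
35 -1 [0.48, 0.25, 0.1] [ 24.  49. 135. 198.  59. -88.]
35 -1 [0.45, 0.27, 0.1] [ 30.  50. 136. 204.  60. -87.]
35 -1 [0.38, 0.28, 0.02] [ 40.  68. 139. 209.  78. -74.]
35 -1 [0.4, 0.28, 0.02] [ 38.  67. 137. 207.  76. -77.]
35 -1 [0.43, 0.28, 0.02] [ 34.  65. 135. 204.  72. -80.]
40 1 [0.6, 0.245, 0.06] [ 16.  49. 119. 194.  38.  86.]
40 1 [0.55, 0.245, 0.06] [ 18.  49. 125. 194.  44.  88.]
40 1 [0.48, 0.25, 0.1] [ 23.  45. 133. 199.  47.  89.]
40 1 [0.45, 0.27, 0.1] [ 29.  45. 134. 204.  49.  89.]
40 1 [0.38, 0.28, 0.02] [ 38. 
[... 2773 characters left out ...]
 [  29.   43.  128.  215.   17. -102.]
65 -1 [0.4, 0.28, 0.02] [  28.   43.  126.  217.   15. -106.]
65 -1 [0.43, 0.28, 0.02] [  26.   43.  123.  223.   12. -114.]
[ 1.11067888e+01  2.40434485e+01  7.52286566e+01 -2.54444375e-14
  8.07278950e+01  5.70678877e+00]
[ 3.19335735e+01  4.67159053e+01  9.11046041e+01 -2.54444375e-14
  4.21794906e+01  3.19335735e+01]
[ 21.31723155  42.75954358 106.76492398   0.          30.47553243
 -74.08276845]
[ 22.25687979  46.28043537 101.3744357   42.28745532  30.7199214
 -14.23507286]
None
[  31.93357352   46.71590531   91.10460406    0.           42.17949062
 -148.06642648]
[ 21.31723155  42.75954358 106.76492398   0.          30.47553243
 105.91723155]
None
```

View pics/grip.png

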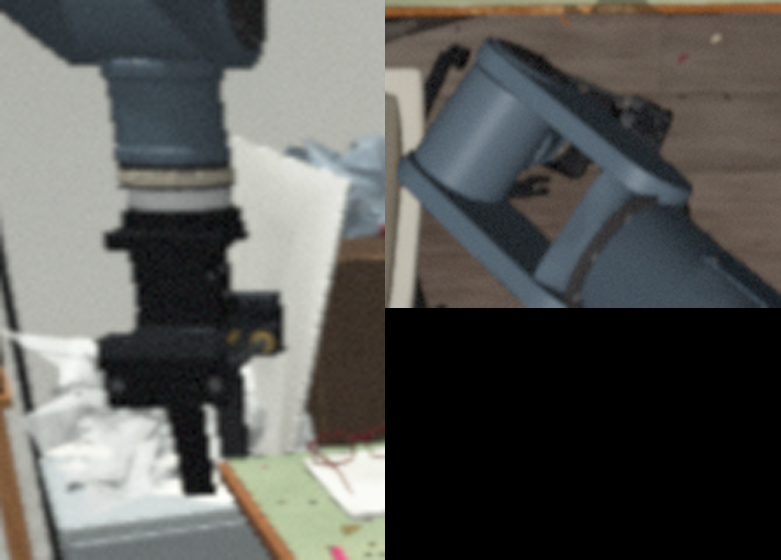

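```bash
cat >> h.py <<'E'
np.set_printoptions(precision=4,suppress=True)
def ori(d,j):
    d=np.array(d,float)/np.linalg.norm(d); j=np.array(j,float); j-=d*(j@d); j/=np.linalg.norm(j)
    return Ro.from_matrix(np.stack([np.cross(d,j),d,j],1)).as_euler('xyz',degrees=True)
YAW=np.radians(5.4); CX=np.array([np.cos(YAW),np.sin(YAW),0]); CY=np.array([-np.sin(YAW),np.cos(YAW),0]); Z=np.array([0,0,1.])
def st(m=''):
    s=telemetry.state(); print(m,'t',round(s['time'],2),'tcp',s['tcp_pos'],'F',s['force'],'w',round(s['gripper_width'],4)); return s
def snap(name,n,box,k):
    p=eyes.grab_frame(n); x0,y0,x1,y1=box
    cv2.imwrite(f"pics/{name}.png",cv2.resize(p['frame'][y0:y1,x0:x1],None,fx=k,fy=k,interpolation=cv2.INTER_CUBIC)); return p
E
python3 - <<'E'
from h import *
o=ori(-Z,CX)
env.movep([.45,.40,.36],o); st()
env.movep([.580,.228,.32],o); st()
print(env.move_l([.580,.228,.225],vel=.15,until_force=8)); st()
snap("g1","side",(240,130,380,290),3.7)
snap("g1t","top",(240,110,360,230),4.5)
E
```

```text
t 2.38 tcp [0.449  0.4005 0.3592] F [ 0.1738  0.3494 -0.0587] w 0.0869
 t 3.26 tcp [0.5792 0.2294 0.32  ] F [-0.3526 -0.7356  0.1722] w 0.087
False
 t 4.04 tcp [0.5805 0.2288 0.226 ] F [-0.2139  0.2748  0.0742] w 0.0873
```

View pics/g1.png

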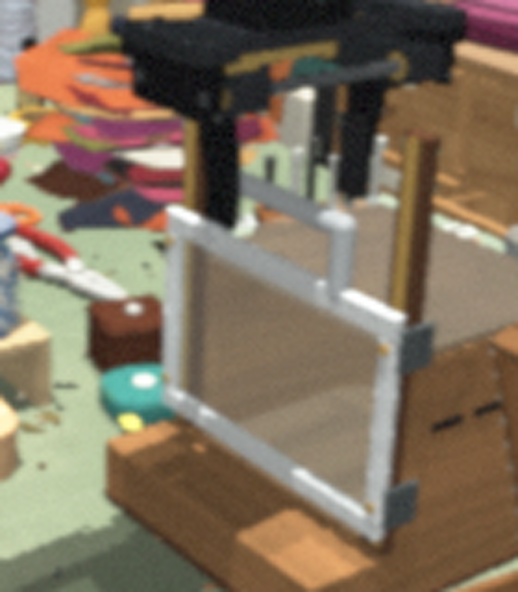

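Fingers straddle the bar (front tip about crop (220,225), rear (355,190), bar between). Grip and raise.

```bash
python3 - <<'E'
from h import *
claw.command_gripper(0.0); s=st('closed')
p=s['tcp_pos']
print(env.move_l([p[0],p[1],p[2]+.087],vel=.1,until_force=35)); st('up')
env.dwell(.3); st()
snap("g2","side",(240,100,380,290),3.1)
snap("g2t","top",(240,110,360,230),4.5)
E
```

```text
closed t 5.33 tcp [0.5739 0.2274 0.2235] F [-9.1451 -1.8789  2.1313] w 0.0127
False
up t 6.33 tcp [0.5739 0.2274 0.3112] F [-2.7177 -1.0041 -2.1899] w 0.0128
 t 6.63 tcp [0.5739 0.2274 0.3112] F [-4.982  -0.5063  1.3331] w 0.0128
```

View pics/g2.png

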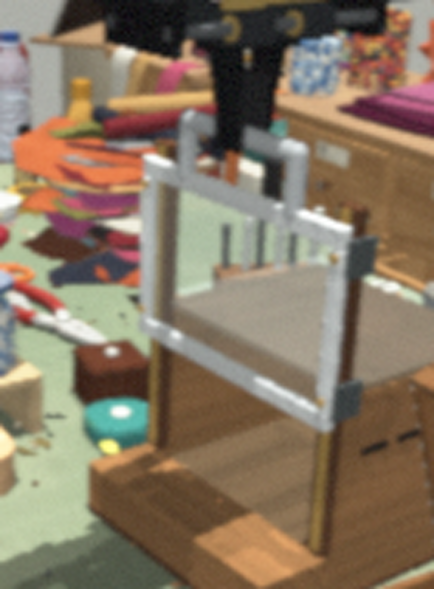

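```bash
python3 - <<'E'
from h import *
s=telemetry.state(); p=s['tcp_pos']
claw.command_gripper(0.06)
env.move_l([p[0],p[1],.385],vel=.2); st('rel')
o=ori(-Z,[1,-.017,0]); claw.command_gripper(0.087)
env.movep([.45,.37,.30],o)
env.movep([.456,.405,.13],o); st()
snap("b1t","top",(170,195,270,285),6)
snap("b1s","side",(170,170,290,270),5)
E
```

```text
rel t 8.28 tcp [0.5735 0.2273 0.3845] F [ 0.398  -0.0175 -0.3671] w 0.0598
 t 10.62 tcp [0.4581 0.405  0.1312] F [0.159  0.2771 1.7135] w 0.087
```

View pics/b1s.png

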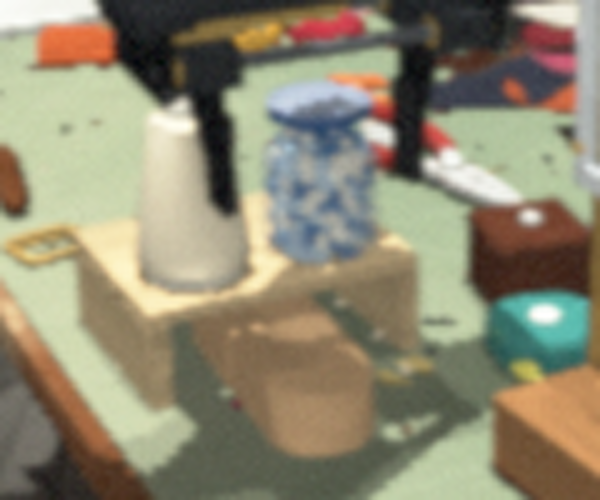

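Fingers hover over the block's nose, clear in front of cone and jar; the block's nose is at about crop (320,440). Descend, grip, pull out.

```bash
python3 - <<'E'
from h import *
print(env.move_l([.456,.411,.005],vel=.12,until_force=8)); st('down')
claw.command_gripper(0.0); s=st('closed'); p=s['tcp_pos']
env.move_l([p[0],p[1]-.095,p[2]+.001],vel=.12); st('pulled')
snap("b2t","top",(150,170,310,290),5)
snap("b2s","side",(170,170,330,290),5)
E
```

```text
False
down t 11.91 tcp [0.4566 0.4114 0.0058] F [-0.0252 -0.2557  0.9572] w 0.0872
closed t 12.55 tcp [0.456  0.411  0.0052] F [-0.4827  0.4508  1.1438] w 0.0558
pulled t 13.49 tcp [0.4563 0.3164 0.0061] F [-0.1769  0.021  -2.3403] w 0.0559
```

View pics/b2s.png

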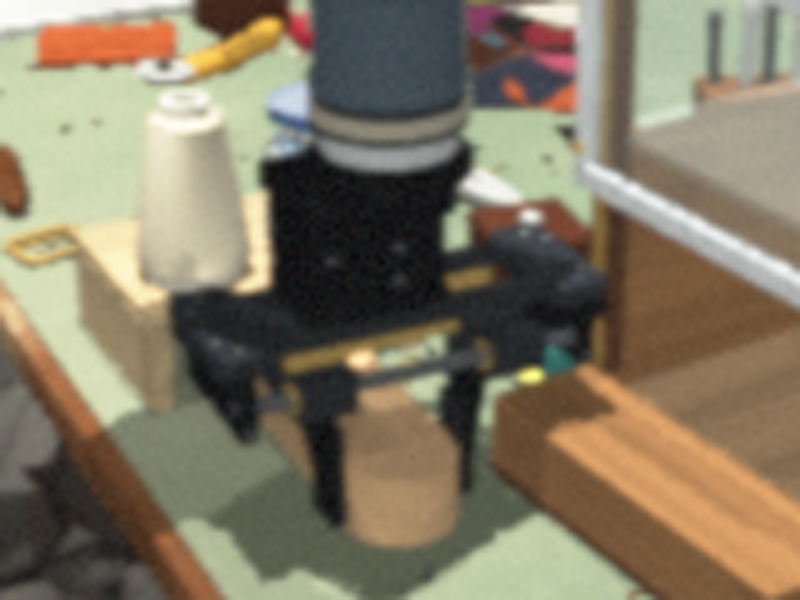

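View pics/b2t.png

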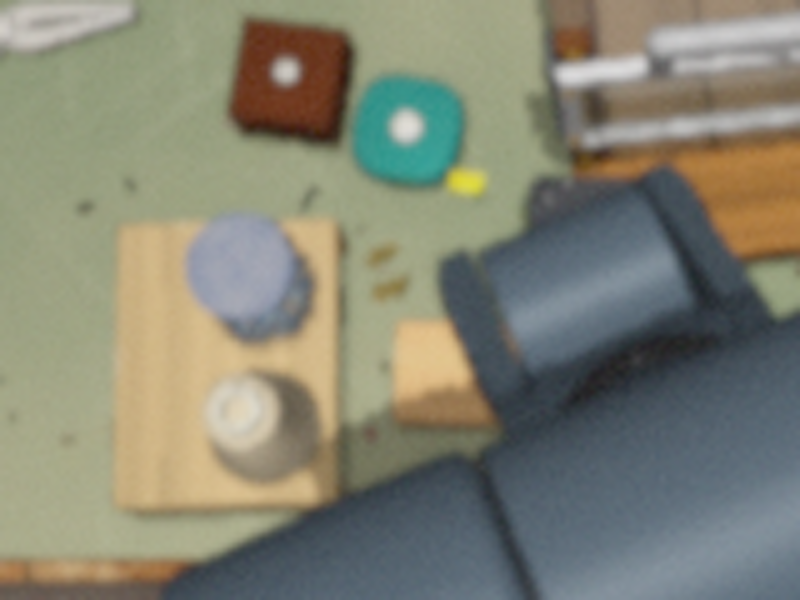

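```bash
python3 - <<'E'
from h import *
p=eyes.grab_frame("top"); 
print('tail',[onz(p,(395/5+150,r/5+170),.036) for r in (325,372,420)], 'edge',onz(p,(160,570/5+170),0))
env.move_l([.440,.305,.018],vel=.15); st()
o=ori(-Z,CY)
env.move_l([.445,.300,.018],ori=o,vel=.03); st('rot')
env.move_l([.457,.290,.018],vel=.1); st()
env.move_l([.457,.290,.0065],vel=.05,until_force=6); st('low')
snap("b3s","side",(170,170,330,290),5)
E
```

```text
tail [array([0.4839, 0.4282, 0.036 ]), array([0.4577, 0.4279, 0.036 ]), array([0.4311, 0.4276, 0.036 ])] edge [0.3527 0.6235 0.    ]
 t 13.94 tcp [0.4397 0.3053 0.0182] F [ 0.5055 -0.1519 -3.1354] w 0.0559
rot t 15.78 tcp [0.4452 0.3001 0.0179] F [-0.4424  0.1654 -2.2855] w 0.0558
 t 16.08 tcp [0.4581 0.2896 0.0181] F [-0.8819  0.0197 -2.0182] w 0.0556
low t 16.47 tcp [0.4564 0.2899 0.0059] F [-0.3337  0.0751 -2.1947] w 0.056
```

View pics/b3s.png

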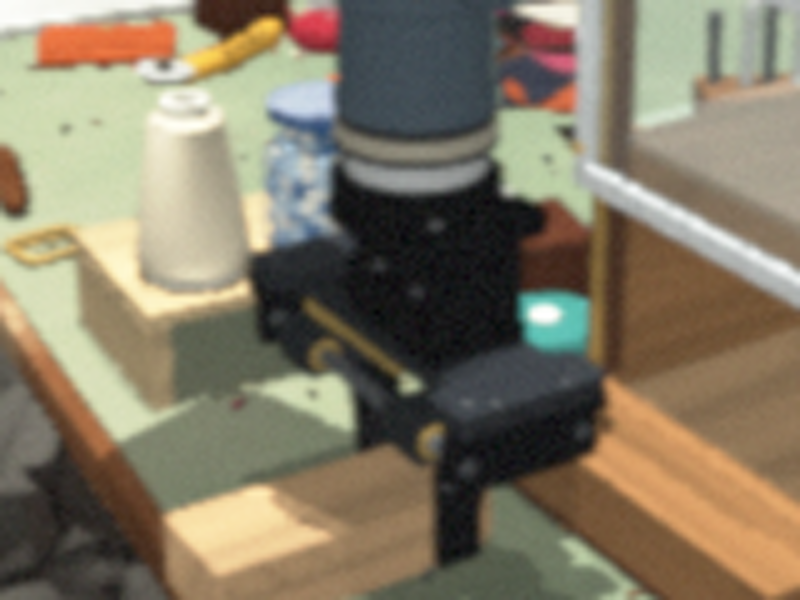

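```bash
python3 - <<'E'
from h import *
env.move_l([.469,.291,.0065],vel=.08); s=st('at')
claw.command_gripper(0.085)
p=s['tcp_pos']; env.move_l([p[0],p[1],.15],vel=.2); st()
env.movep([.38,.28,.25],ori(-Z,CY)); st()
p=snap("b4s","side",(150,200,310,320),5)
q=snap("b4t","top",(200,180,330,290),6)
for n in ("block_nose","block_mid"):
    for c in (p,q):
        for r in eyes.find_in(c,n)[:2]: print(n,c['shot'],r['at'],r['score'],onz(c,r['at'],.036))
import pickle; pickle.dump((p,q),open("f4.pkl","wb"))
E
```

```text
at t 16.82 tcp [0.47   0.2912 0.0067] F [-0.2825 -0.8356 -1.8497] w 0.0556
 t 18.48 tcp [0.4692 0.2909 0.1493] F [-0.9312 -0.4836 -0.7384] w 0.0849
 t 19.08 tcp [0.3804 0.28   0.2492] F [-0.3221  0.1905 -0.4143] w 0.0851
block_nose 15 [239.5, 277.6] 0.74 [0.4071 0.2523 0.036 ]
block_nose 15 [289.7, 333.6] 0.66 [0.4111 0.0474 0.036 ]
block_mid 15 [241.9, 274.8] 0.78 [0.4164 0.2601 0.036 ]
block_mid 16 [285.3, 281.7] 0.63 [0.3542 0.2733 0.036 ]
block_mid 16 [188.4, 244.4] 0.37 [0.4587 0.5403 0.036 ]
```

View pics/b4s.png

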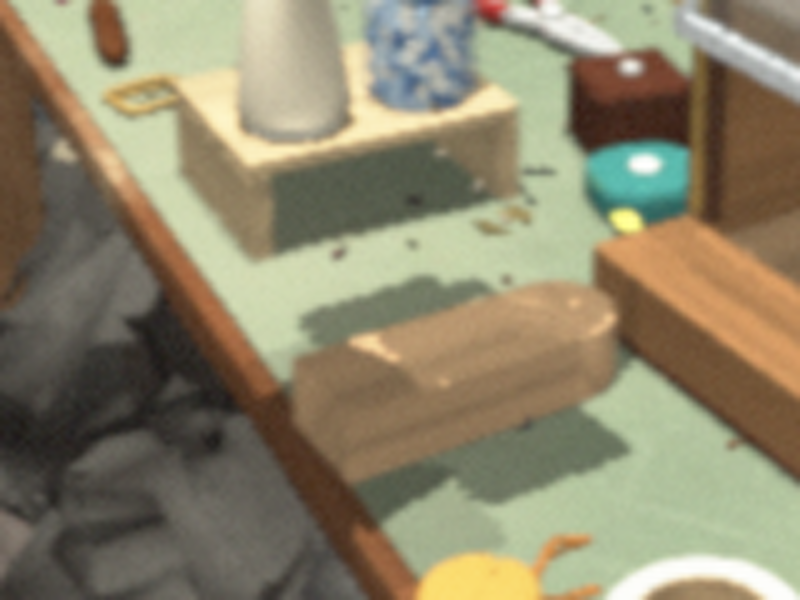

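View pics/b4t.png

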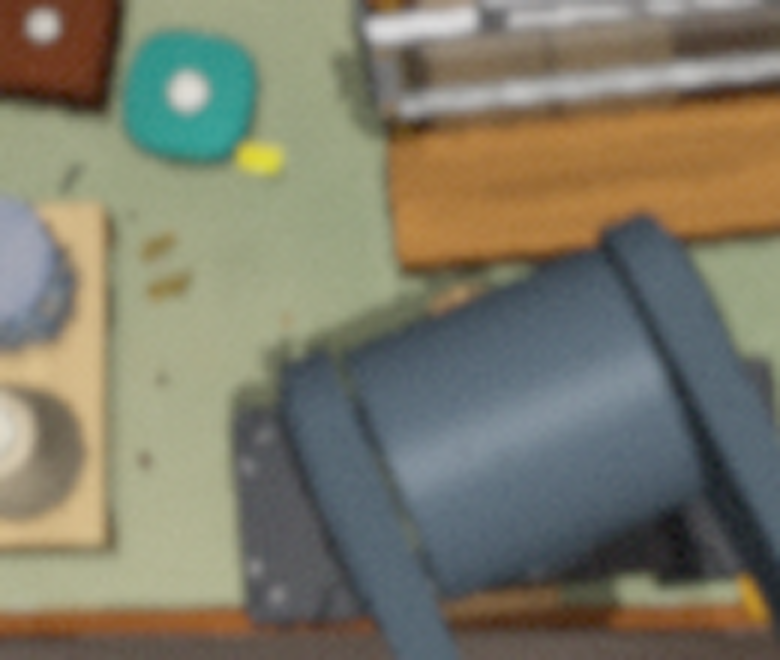

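```bash
python3 - <<'E'
from h import *
import pickle
p,q=pickle.load(open("f4.pkl","rb"))
for u in ((297,358),(346,430),(614,325),(350,480)):
    print(u,onz(p,(u[0]/5+150,u[1]/5+200),.036 if u!=(350,480) else 0))
print(onz(q,(455/6+200,290/6+180),.036))
for x,y in ((.362,.313),(.356,.255)): print((proj(p,[x,y,.036])-[150,200])*5)
for th in (45,50):
  d=CX*np.cos(np.radians(th))-Z*np.sin(np.radians(th))
  for P in ([.400,.283,.010],[.40,.283,.08],[.38,.28,.25],[.36,.28,.12],[.45,.26,.12],[.58,.245,.07]):
    print(th,P,env.ik(P,ori(d,CY)),env.ik(P,ori(d,-CY)))
E
```

```text
(297, 358) [0.3582 0.3056 0.036 ]
(346, 430) [0.3565 0.2429 0.036 ]
(614, 325) [0.4964 0.2647 0.036 ]
(350, 480) [0.3625 0.2572 0.    ]
[0.5014 0.2979 0.036 ]
[[299.3376 348.0358]]
[[334.2854 415.9212]]
45 [0.4, 0.283, 0.01] [ 34.6352  58.46   134.6    204.4128  56.6752  97.5899] [ 34.6352  58.46   134.6    204.4128  56.6752 -82.4101]
45 [0.4, 0.283, 0.08] [ 34.6352  45.4557 135.0564 208.988   45.4474  90.3509] [ 34.6352  45.4557 135.0564 208.988   45.4474 -89.6491]
45 [0.38, 0.28, 0.25] None None
45 [0.36, 0.28, 0.12] [ 38.9118  38.6051 138.0392 215.5076  42.2342  87.2442] [ 38.9118  38.6051 138.0392 215.5076  42.2342 -92.7558]
45 [0.45, 0.26, 0.12] [ 26.2562  37.2793 132.0224 205.9186  35.1666  83.4107] [ 26.2562  37.2793 132.0224 205.9186  35.1666 -96.5893]
45 [0.58, 0.245, 0.07] [ 16.606   44.4476 119.0028 196.5147  28.9088  83.4246] [ 16.606   44.4476 119.0028 196.5147  28.9088 -96.5754]
50 [0.4, 0.283, 0.01] [ 32.901   54.1134 132.8856 204.2389  46.3016  94.4636] [ 32.901   54.1134 132.8856 204.2389  46.3016 -85.5364]
50 [0.4, 0.283, 0.08] [ 32.901   41.3913 132.7296 211.2733  34.8735  85.2549] [ 32.901   41.3913 132.7296 211.2733  34.8735 -94.7451]
50 [0.38, 0.28, 0.25] [ 34.5022  11.7477 125.7555 -71.6992  19.2255   3.7903] None
50 [0.36, 0.28, 0.12] [ 36.7712  34.3495 135.5209 219.5272  31.72    79.9714] [  36.7712   34.3495  135.5209  219.5272   31.72   -100.0286]
50 [0.45, 0.26, 0.12] [ 25.0563  33.9514 129.1808 211.2008  24.6692  76.4761] [  25.0563   33.9514  129.1808  211.2008   24.6692 -103.5239]
50 [0.58, 0.245, 0.07] [ 16.1005  42.1372 116.3107 201.3044  19.1774  78.0162] [  16.1005   42.1372  116.3107  201.3044   19.1774 -101.9838]
```

```bash
python3 - <<'E'
from h import *
import pickle
s,t=pickle.load(open("f0.pkl","rb"))
f=t['frame']; v=f[130:200,262:325]
g=cv2.resize(v,None,fx=9,fy=8.5,interpolation=cv2.INTER_CUBIC)
cl=cv2.createCLAHE(4,(4,4)); g=cv2.cvtColor(g,cv2.COLOR_BGR2LAB); g[...,0]=cl.apply(g[...,0]); cv2.imwrite("pics/jt.png",cv2.cvtColor(g,cv2.COLOR_LAB2BGR))
E
```

```text
(no output)
```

View pics/jt.png

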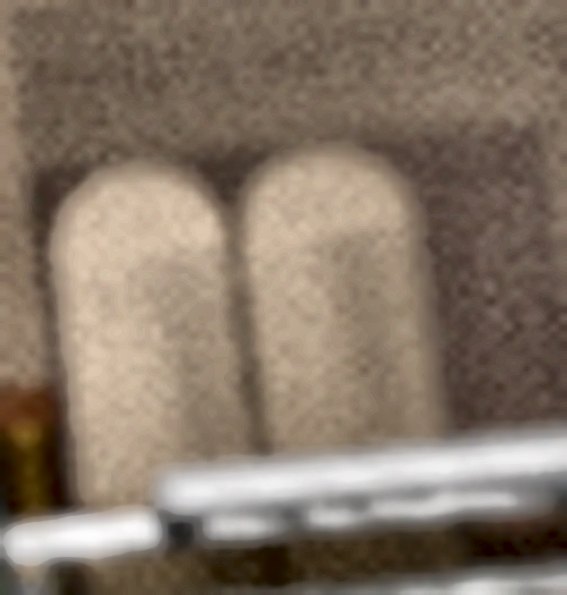

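```bash
python3 - <<'E'
from h import *
import pickle
s,t=pickle.load(open("f0.pkl","rb"))
W=lambda u,v,z=.042: onz(t,((u+.5)/9-.5+262,(v+.5)/8.5-.5+130),z)
a,b=W(237,260),W(261,430); print(a,b,np.degrees(np.arctan2(*(a-b)[1::-1])))
c,d=W(234,235),W(256,410); print(c,d,np.degrees(np.arctan2(*(c-d)[1::-1])))
n1,n2=W(140,160),W(328,142); print('noses',n1,n2,(n1+n2)/2)
# left & right inner corners of the sill front at z=.044 from the full-res crop -> mid
E
```

```text
[0.6974 0.2617 0.042 ] [0.6382 0.255  0.042 ] 6.506740326983954
[0.7062 0.2626 0.042 ] [0.6451 0.2565 0.042 ] 5.715188467829138
noses [0.733  0.2922 0.042 ] [0.7388 0.2321 0.042 ] [0.7359 0.2622 0.042 ]
```

```bash
cat >> h.py <<'E'
J=np.array([.660,.2575,.042]); DY=np.radians(5.6); DX=np.array([np.cos(DY),np.sin(DY),0]); DYv=np.array([-np.sin(DY),np.cos(DY),0])
TH=np.radians(45); DT=DX*np.cos(TH)-Z*np.sin(TH)
E
python3 - <<'E'
from h import *
s=st(); q=np.array(s['joint_positions']); print(q)
q1=q.copy(); q1[4]=1.0; env.move_joints(q1); st('j5=0')
q2=q1.copy(); q2[3]+=205; q2[5]=q[5]-205+180; print(q2); env.move_joints(q2); st('flip')
C=ori(DT,-DYv); T=np.array([.359,.2807,0])
G=T+.032*CX+Z*.027; tcp=G+.0187*DT; print(tcp,env.ik(tcp,C),env.ik(tcp-DT*.08+Z*.0,C))
E
```

```text
t 19.38 tcp [0.3804 0.2798 0.2487] F [-0.2456  0.1554  0.1149] w 0.0847
[ 22.7426  16.47   101.3822  -0.0011  62.275  -72.6212]
j5=0 t 20.51 tcp [0.6274 0.3833 0.4058] F [-0.9276 -0.548   0.1806] w 0.0851
[ 22.7426  16.47   101.3822 204.9989   1.     -97.6212]
flip t 23.51 tcp [0.633  0.3833 0.4157] F [0.1672 0.3155 1.2582] w 0.0852
[0.404  0.285  0.0138] [ 34.3921  57.4584 134.1524 204.4417  55.3949 -83.2366] None
```

```bash
python3 - <<'E'
from h import *
C=ori(DT,-DYv)
for P in ([.45,.285,.25],[.45,.285,.2],[.47,.285,.25],[.404,.285,.15],[.404,.285,.11],[.404,.285,.08],[.404,.285,.0138]): print(P,env.ik(P,C))
E
```

```text
[0.45, 0.285, 0.25] None
[0.45, 0.285, 0.2] [  30.0078   23.835   126.0386  235.3396   20.808  -125.7214]
[0.47, 0.285, 0.25] None
[0.404, 0.285, 0.15] [  34.3937   31.7982  132.6301  219.9151   32.059  -104.0988]
[0.404, 0.285, 0.11] [ 34.3937  39.4629 133.9834 212.4847  39.3567 -94.9732]
[0.404, 0.285, 0.08] [ 34.3937  45.2517 134.5187 208.905   44.7988 -90.157 ]
[0.404, 0.285, 0.0138] [ 34.3937  57.4556 134.1548 204.4432  55.3944 -83.2364]
```

```bash
python3 - <<'E'
from h import *
C=ori(DT,-DYv)
q=np.array(telemetry.state()['joint_positions'])
q[0]=42; env.move_joints(q); st()
qt=np.array(env.ik([.404,.285,.13],C)); print(qt)
qa=qt.copy(); qa[0]=42; env.move_joints(qa); st('fold')
env.move_joints(qt); st('over')
snap("b5s","side",(150,180,310,300),5)
E
```

```text
t 24.47 tcp [0.4719 0.5703 0.4159] F [0.2481 1.0924 0.0215] w 0.085
[ 34.3937  35.6058 133.3943 215.7344  35.6733 -99.0674]
fold t 25.88 tcp [0.3639 0.3368 0.1307] F [-0.3225 -0.4818  0.2801] w 0.085
over t 26.24 tcp [0.4054 0.285  0.1307] F [-0.0621  0.2263 -0.3493] w 0.0851
```

View pics/b5s.png

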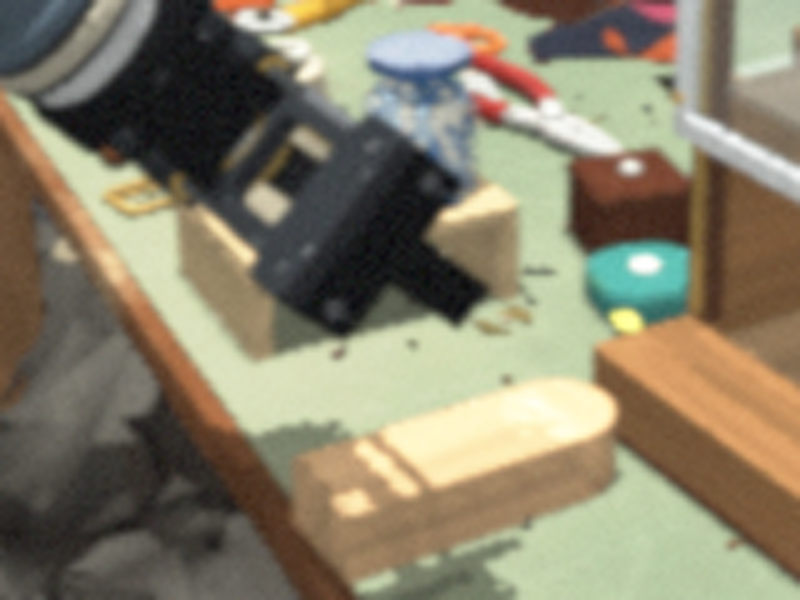

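Gripper at 45° over the block's square end, block at (300–615, 380–600) undisturbed. Descend and grip, lift.

```bash
python3 - <<'E'
from h import *
print(env.move_l([.404,.285,.0138],vel=.12,until_force=8)); st('down')
claw.command_gripper(0.0); s=st('closed'); p=s['tcp_pos']
env.move_l([p[0],p[1],p[2]+.055],vel=.12); st('lift')
snap("b6s","side",(150,180,310,300),5)
E
```

```text
False
down t 27.41 tcp [0.4039 0.2853 0.0144] F [-0.5093 -0.1775  0.2475] w 0.0851
closed t 28.02 tcp [0.4041 0.2851 0.0141] F [-0.4356  0.6777  2.5504] w 0.056
lift t 28.63 tcp [0.4039 0.2851 0.0686] F [ 0.7385 -0.227  -3.1507] w 0.056
```

View pics/b6s.png

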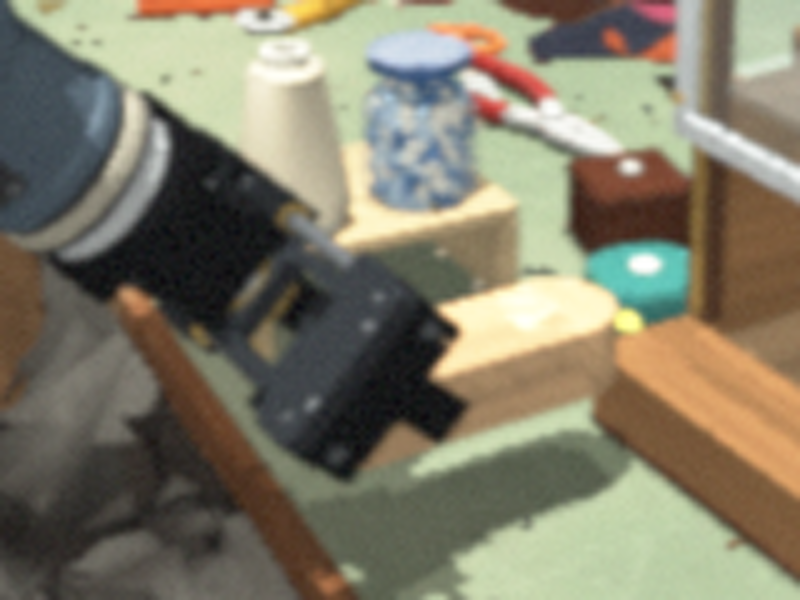

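```bash
python3 - <<'E'
from h import *
C=ori(DT,-DYv)
L=lambda s,z: J+DX*s+Z*(z-J[2])
print(env.move_l(L(-.25,.0666),ori=C,vel=.12,until_force=10)); st('line')
print(env.move_l(L(-.12,.0666),vel=.12,until_force=10)); st('part')
snap("i1s","side",(200,110,360,290),3.3)
q=snap("i1t","top",(240,110,360,270),3.7)
E
```

```text
Traceback (most recent call last):
workcell.Unreachable: the arm cannot follow that straight line within its joint ranges
```

```bash
python3 - <<'E'
from h import *
C=ori(DT,-DYv)
L=lambda s,z: J+DX*s+Z*(z-J[2])
print(env.move_l(L(-.215,.0686),ori=C,vel=.12,until_force=10)); st('line')
print(env.move_l(L(-.12,.0676),vel=.12,until_force=10)); st('part')
snap("i1s","side",(200,110,360,290),3.3)
q=snap("i1t","top",(240,110,360,270),3.7)
E
```

```text
False
line t 29.37 tcp [0.4455 0.2364 0.0679] F [-1.0114  0.4383 -2.3784] w 0.0559
False
part t 30.31 tcp [0.539  0.2458 0.0671] F [ 0.9132  0.5217 -2.2304] w 0.0556
```

View pics/i1s.png

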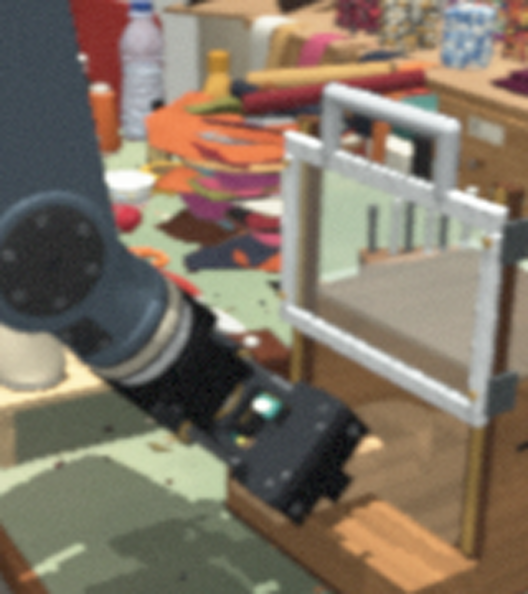

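View pics/i1t.png

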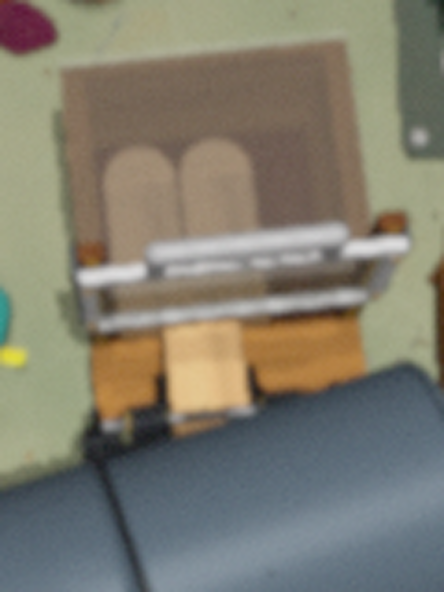

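Sash is up (lower edge well above body), block on line with the joint and entering. Continue.

```bash
python3 - <<'E'
from h import *
L=lambda s,z: J+DX*s+Z*(z-J[2])
print(env.move_l(L(-.070,.0665),vel=.08,until_force=8)); st('in')
print(env.move_l(L(-.070,.0570),vel=.03,until_force=5)); st('low')
snap("i2s","side",(240,110,380,290),3.3)
snap("i2t","top",(240,110,360,270),3.7)
E
```

```text
False
in t 31.18 tcp [0.5895 0.2505 0.0661] F [-0.4437  0.6645 -3.0161] w 0.0557
True
low t 31.52 tcp [0.59   0.2507 0.0579] F [-1.2649  0.5293  3.0646] w 0.056
```

View pics/i2s.png

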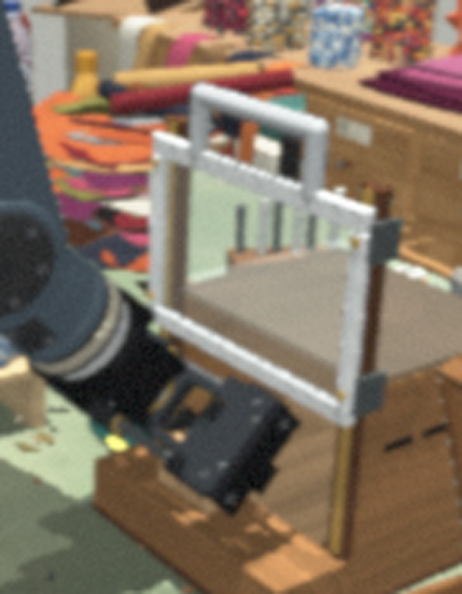

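View pics/i2t.png

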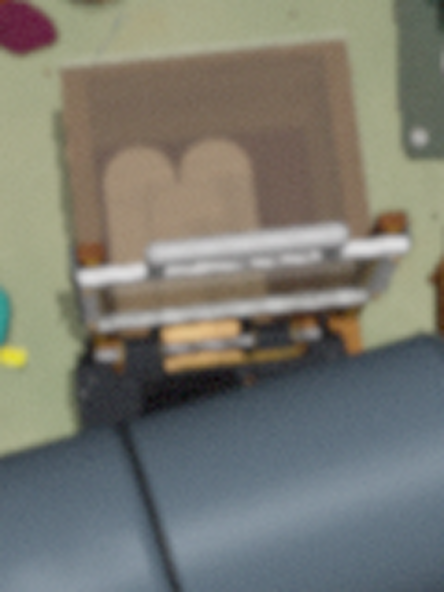

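```bash
python3 - <<'E'
from h import *
L=lambda s,z: J+DX*s+Z*(z-J[2])
claw.command_gripper(0.072); st('open')
env.move_l(L(-.15,.060),vel=.12); st('back')
claw.command_gripper(0.026)
print(env.move_l(L(-.10,.0575),vel=.06,until_force=10)); st('p1')
snap("p1s","side",(240,110,380,290),3.3)
snap("p1t","top",(240,110,360,270),3.7)
E
```

```text
open t 32.24 tcp [0.5889 0.2504 0.0567] F [0.8488 0.2212 1.0668] w 0.0721
back t 33.05 tcp [0.5117 0.2431 0.0603] F [ 0.3698 -0.1753  0.8307] w 0.0721
False
p1 t 35.04 tcp [0.5606 0.2478 0.0575] F [-0.5787 -0.2292 -0.5597] w 0.0257
```

View pics/p1t.png

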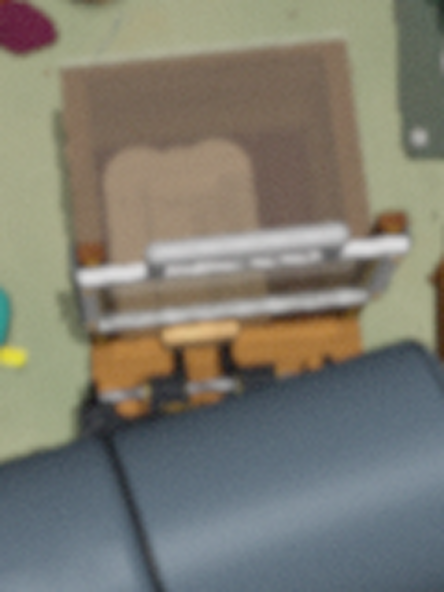

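View pics/p1s.png

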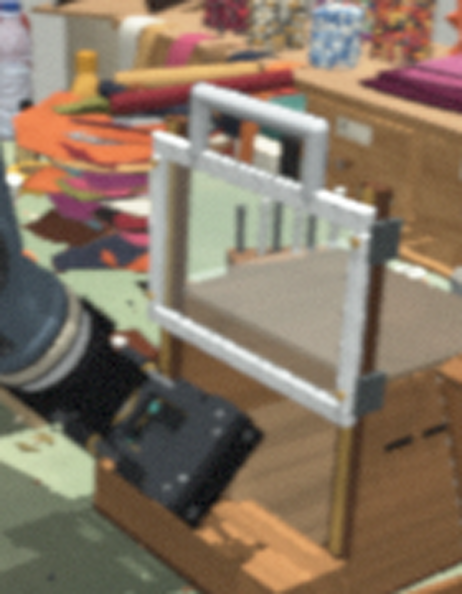

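```bash
python3 - <<'E'
from h import *
L=lambda s,z: J+DX*s+Z*(z-J[2])
print(env.move_l(L(-.0787,.0575),vel=.05,until_force=12)); st('p2')
env.dwell(.2)
env.move_l(L(-.15,.062),vel=.15); st('back')
p=snap("p2s","side",(240,110,380,290),3.3)
q=snap("p2t","top",(240,110,340,225),5.2)
import pickle; pickle.dump((p,q),open("f5.pkl","wb"))
E
```

```text
False
p2 t 35.72 tcp [0.5825 0.2498 0.0578] F [-0.1732  0.3436  0.1347] w 0.026
back t 36.54 tcp [0.5118 0.2432 0.0623] F [ 1.3475  0.4826 -0.4623] w 0.0261
```

View pics/p2t.png

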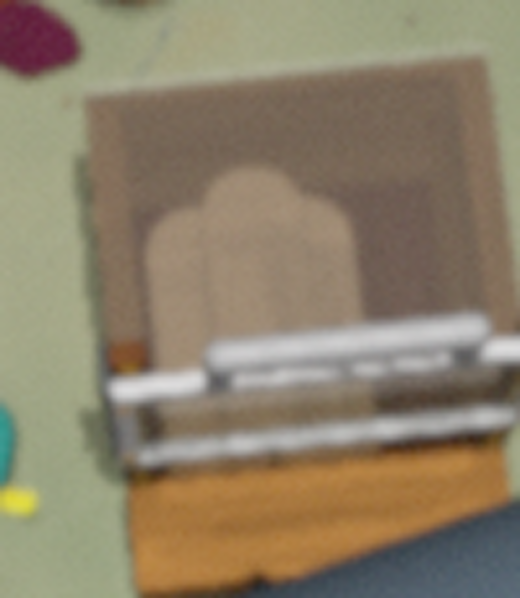

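View pics/p2s.png

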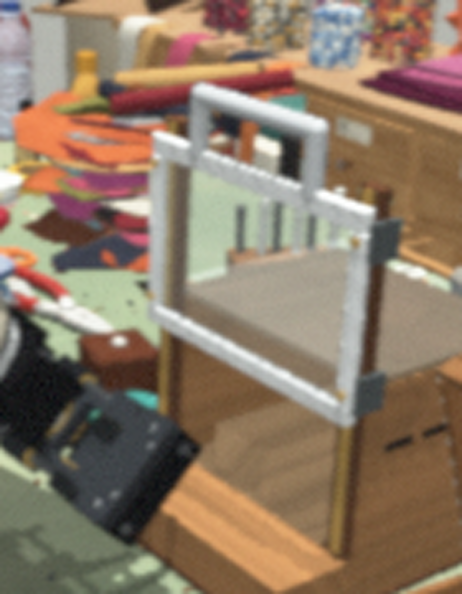

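```bash
python3 - <<'E'
from h import *
import pickle
p,q=pickle.load(open("f5.pkl","rb"))
def W(u,v,z):
    X=onz(q,((u+.5)/5.2-.5+240,(v+.5)/5.2-.5+110),z); d=X-J; return round(d@DX*1e3,1),round(d@DYv*1e3,1)
print('nose',W(252,166,.078),'edges',W(205,240,.078),W(304,235,.078),W(215,340,.078))
print('lower noses',W(183,206,.042),W(323,193,.042),'outer edges',W(150,260,.042),W(352,240,.042))
E
```

```text
nose (np.float64(80.5), np.float64(-4.0)) edges (np.float64(41.8), np.float64(25.7)) (np.float64(38.9), np.float64(-27.4)) (np.float64(-13.9), np.float64(26.3))
lower noses (np.float64(74.3), np.float64(34.3)) (np.float64(73.4), np.float64(-43.4)) outer edges (np.float64(45.3), np.float64(55.7)) (np.float64(44.7), np.float64(-56.1))
```

```bash
python3 - <<'E'
from h import *
C=ori(DT,-DYv)
L=lambda s,z: J+DX*s+Z*(z-J[2])
env.move_l(L(-.19,.10),vel=.2); st('out')
qt=np.array(env.ik([.404,.285,.13],C)); env.move_joints(qt)
qt[0]=42; env.move_joints(qt)
q=np.array([42,16.47,101.38,205,1,-97.6]); env.move_joints(q); st('unfold')
q[3]=0; q[5]=30; env.move_joints(q); st('flip')
o=ori(-Z,CX); print(env.ik([.45,.40,.39],o))
env.movep([.45,.40,.39],o); st()
claw.command_gripper(0.06)
env.movep([.5739,.2274,.39],o); st()
snap("c1s","side",(240,70,380,290),2.7)
E
```

```text
out t 37.07 tcp [0.4721 0.2394 0.1007] F [ 0.5593 -0.1795  0.1309] w 0.0259
unfold t 39.28 tcp [0.4707 0.5697 0.4132] F [-0.3402  0.3778 -0.004 ] w 0.0259
flip t 42.28 tcp [0.4662 0.5691 0.4067] F [0.1429 0.3958 0.7894] w 0.026
[31.0097 20.4035 71.9142 -0.     87.6823 25.6097]
 t 43.63 tcp [0.4497 0.4001 0.3895] F [ 0.3792  0.295  -0.7663] w 0.026
 t 45.35 tcp [0.5733 0.2282 0.39  ] F [ 0.5428  0.3143 -0.1233] w 0.0599
```

View pics/c1s.png

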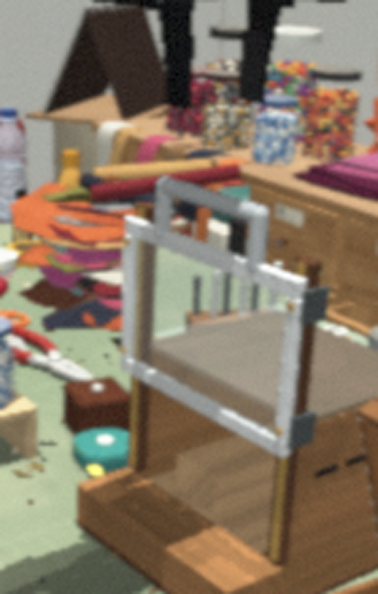

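```bash
python3 - <<'E'
from h import *
print(env.move_l([.5739,.2274,.311],vel=.15,until_force=8)); st('dn')
claw.command_gripper(0.0); s=st('grip'); p=s['tcp_pos']
print(env.move_l([p[0],p[1],.232],vel=.08,until_force=25)); st('mid')
print(env.move_l([p[0],p[1],.199],vel=.03,until_force=18)); st('shut')
snap("c2s","side",(240,110,380,290),3.3)
E
```

```text
False
dn t 46.08 tcp [0.5742 0.2283 0.3118] F [ 0.034  -0.9103 -0.1265] w 0.06
grip t 46.92 tcp [0.5739 0.2273 0.311 ] F [-0.2236 -0.1068  0.672 ] w 0.0129
False
mid t 48.07 tcp [0.5738 0.2274 0.231 ] F [ 2.5132  0.6754 -7.2311] w 0.0132
True
shut t 48.82 tcp [0.5739 0.2274 0.2102] F [-0.9653 -0.0196  2.8957] w 0.013
```

View pics/c2s.png

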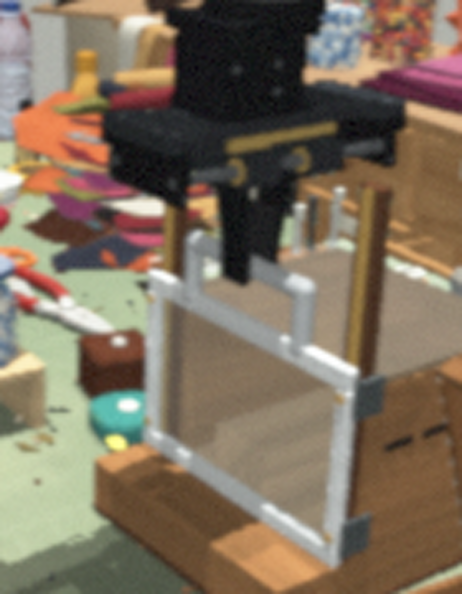

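```bash
python3 - <<'E'
from h import *
p=telemetry.state()['tcp_pos']
print(env.move_l([p[0],p[1],.202],vel=.03,until_force=22)); st('press'); env.dwell(.3); st()
snap("c3s","side",(270,190,370,310),5)
E
```

```text
True
press t 49.08 tcp [0.5739 0.2274 0.2103] F [-1.1786  0.0187  4.4631] w 0.0132
 t 49.38 tcp [0.5739 0.2274 0.2103] F [-0.3598 -0.1119  4.5068] w 0.013
```

View pics/c3s.png

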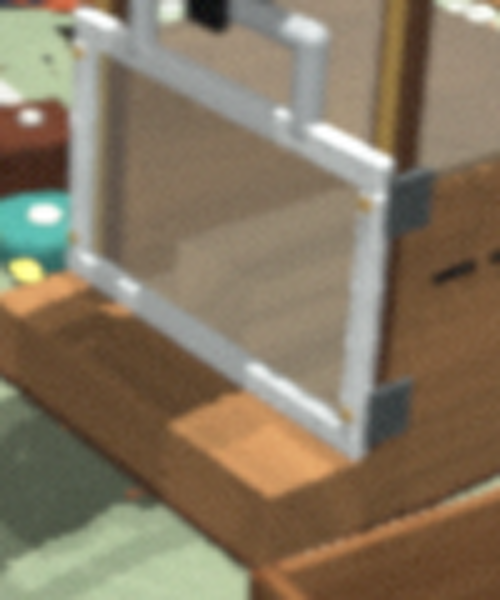

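```bash
python3 - <<'E'
from h import *
p=telemetry.state()['tcp_pos']
claw.command_gripper(0.05); st('open')
env.move_l([p[0],p[1],.30],vel=.15); env.move_l([p[0]-.05,p[1]+.02,.40],vel=.2); 
env.movep([.42,.45,.40],ori(-Z,CX)); st('away')
p=eyes.grab_frame("side");q=eyes.grab_frame("top")
import pickle; pickle.dump((p,q),open("f6.pkl","wb"))
cv2.imwrite("pics/f_s.png",p['frame']);
for n,f,b,k in (("fs",p,(270,170,370,290),5),("ft",q,(245,110,355,230),5)):
    x0,y0,x1,y1=b; cv2.imwrite(f"pics/{n}.png",cv2.resize(f['frame'][y0:y1,x0:x1],None,fx=k,fy=k,interpolation=cv2.INTER_CUBIC))
E
sed -i 's/^    r=least.*/    import sys\n    r=least_squares(res,[.55,.22,.1,.01],loss="soft_l1")/' fit.py
```

```text
open t 50.33 tcp [0.5735 0.2273 0.2102] F [-0.1965 -0.0737 -0.6497] w 0.0499
away t 52.7 tcp [0.4208 0.449  0.3991] F [0.712  0.0411 0.1433] w 0.0499
```

View pics/fs.png

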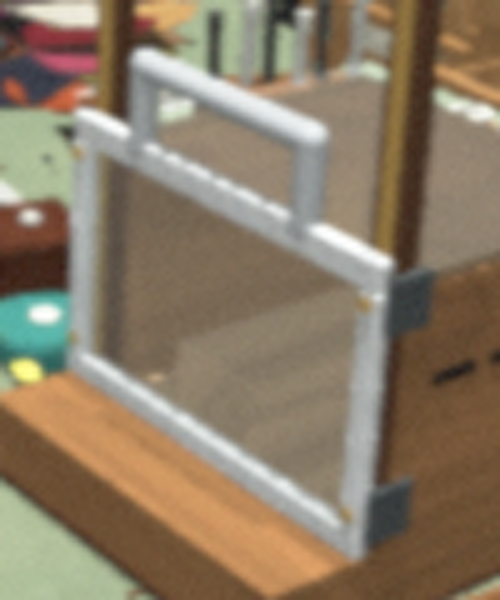

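View pics/ft.png

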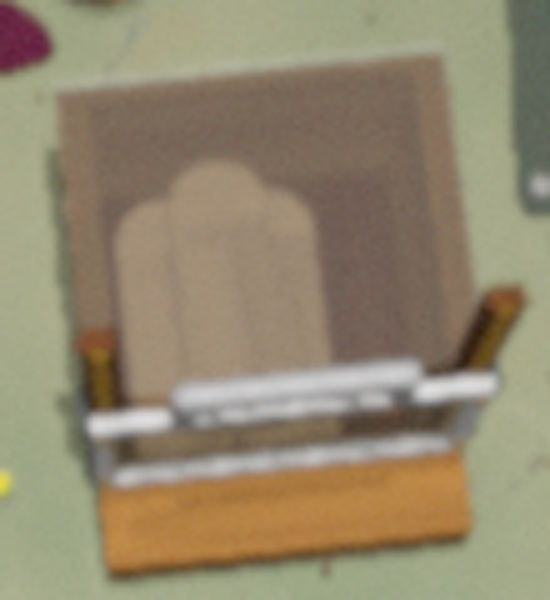

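View pics/f_s.png

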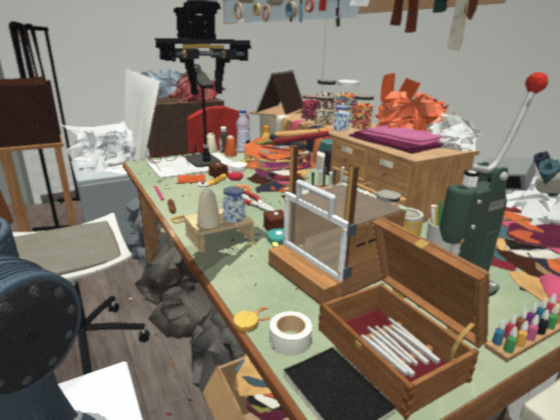

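The sash sits on the sill with no gap or shadow beneath it. The block is over the joint and the bystanders haven't moved, so I'm handing in.

```bash
python3 - <<'E'
from h import *
env.dwell(.2); st(); print(env.job_done())
E
```

```text
t 53.0 tcp [0.4209 0.449  0.4001] F [ 0.0433 -0.3205  0.131 ] w 0.0499
the job is handed in; nothing more can be done
None
```

I finished the job and handed it in at 53 s of the 72 s allowed. No verdict comes back, so the results below are my own checks.

**What I did**
- I raised the sash 88 mm by its bar, to about 0.10 m, and left it standing there.
- I pulled the block out from under the riser, turned it and set it down on the clear table.
- I gripped it again near the square end with the tool tilted 45°, put it in round end first, and pushed it home with two fingertips.
- I lowered the sash at 0.08 m/s, then 0.03 m/s, to a hard stop, and moved the arm clear.

**Last checks**
- **Block:** measured from the top camera before the sash came down, its centre was about 5 mm inward of the joint's middle. It was within about 4 mm sideways, square to the joint and lying on the two blocks. The picture after shutting looked the same.
- **Sash:** it stopped dead at a tool height of 0.210 m and did not move when pressed again. The side picture shows its lower edge on the sill with no gap.
- **Bystanders:** none of the cone, jar, tape roll, weight, tape measure or wax looks moved in the last full side picture; I did not measure them.

**What disagreed**
- The side camera read about 6 mm low in y compared with the arm. I relied on the top view and the grasp contacts instead.
- The first picture put the sash 15.8 mm open, but it travelled only about 13 mm down to the stop. I put that down to image error.
- The networks were unreliable on several points: `joint_top`, `sill_mid` and, in one view each, `block_nose` and `riser_front`. I measured the corners in the pictures myself.

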